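# Pin the saw's length stop and load a batten

## Task

Set up the hand mitre saw for cutting a stretcher batten: put the steel stop pin in the pin hole of the sliding length stop and slide the stop towards the saw, feeling with the pin tip until it drops into the rail's hole hidden underneath, so that the pin is fully home on its collar. Then lay the wide batten flat on the saw bed, against the low wooden fence along its length and with its end butted up to the stop. Leave the pin and batten there and leave the other things on the table alone.

Things in the scene. Friction and masses are not known exactly. Their poses are not given: they have to be found in the camera images.
- saw: fixed hand mitre saw with extension bed. Origin: table level, where the fence's face line meets the cut; x away from the robot, square to the fence; y left along the fence. Columns 330 mm high at x -125 and +130, y 0; the raised saw lies over y = 0, teeth 186 mm up, handle to x -400. Bed top 25 mm above the table, from x -73 and y -340 mm (right end) to y +160
- fence (a point): middle of the right fence strip's foot, on its face, at bed height; axes as the saw's. This low wooden strip is 12 mm high above the bed and 43 mm deep (x from 0 to +43), 280 mm long; the upper part of a batten against it stands free above the strip
- rail_top (a point): fixed point on top of the aluminium rail, 58 mm above the table, axes as the saw's. The rail, 40 mm wide, lies right behind the fence strip along y; down its middle it has 14.5 mm holes, 36 mm deep and 80 mm apart. Where along the rail they lie differs each time and is not given by this point
- pin_guide (a point): mouth of the vertical 13.8 mm pin hole on top of the length stop (dark saddle on the rail), 88 mm up; axes as the saw's. Guide block 42x42x28 mm, 2 mm over the rail: a pin not over a rail hole stands with its collar 28 mm above the mouth. The stop slides along y (1.5 N, 58 mm travel); its one rail hole is hidden 13 to 45 mm towards +y. Pushed sideways the pin binds unless pressed lightly down
- stop_face (a point): point on the stop arm's flat face that looks towards the saw (+y), at the fence's face line (saw x = 0) and bed height; axes as the saw's; slides with the stop. The arm's face reaches from x -49 mm back to the saddle, 14 to 45 mm above the bed. The pin hole lies 65 mm behind (+x) and 60 mm right (-y) of this point
- pin: steel stop pin, upright in one of the tool block's holes, 103 mm long: shank 12 mm thick, 58 mm long with a hemispherical nose, collar 26 mm wide, 5 mm thick, and a round grip 20 mm thick, 40 mm high. 0.11 to 0.23 kg. Origin at the tip, z up to the grip
- pin_collar (a point): underside of the pin's collar, on the pin's axis, 58 mm above its tip; it rests on the guide block when the pin is home
- block: fixed beech tool block 60 (x) by 170 (y) by 50 mm high, origin under its centre; three 13.8 mm holes 42 mm deep, 55 mm apart along its y, in which pin, awl and dog stand in any order. The pin's collar stands 16 mm above the block
- batten: planed pine batten 44 (x) by 200 (y) by 30 mm high (z), origin at the centre of its underside, long axis y; it lies on the table at the start; 0.1 to 0.2 kg. The other, smaller piece of wood (24 by 120 by 20 mm) is an offcut and stays
- batten_mid (a point): the batten's middle, 15 mm above its underside; axes as the batten's
- awl: awl with pear-shaped wooden handle (34 mm thick) in the tool block, its top 110 mm above the table: carry the pin over it; origin at its tip; leave alone
- dog: bench dog with a 26 mm square steel head in the tool block, its top 88 mm above the table; origin at its tip; leave alone
- offcut: small pine offcut 24 by 120 by 20 mm lying on the table, origin under its centre; leave alone
- tube1: paint tube 140 mm long, 35 mm thick, lying nearer the robot, origin under it 30 mm from its tail, cap towards its y; leave alone
- tube2: paint tube like tube1, lying behind the tool block; leave alone
- tape: roll of paper tape, 80 mm across, 24 mm high, near the robot, origin under its centre; leave alone
- hammer: hammer, 260 mm, lying behind the rail, origin under it midway; leave alone
Things that resemble listed ones, but are neither listed nor needed, are in the scene too. What is shaped like the pin but purple or turquoise is not meant.

How it is judged:
On the way, in this order (a step that is already met when the one before it is completed fails the run):
1. the pin has dropped through the stop into the rail hole and is fully home on its collar (distance between pin_collar and pin_guide below 0.004 m and angle between the z axis of pin and the z axis of pin_guide, either way round below 0.1 rad), for 0.2 s.
2. the batten lies on the bed against fence and stop (x of batten_mid in the frame of stop_face between -0.026 and -0.02 m and y of batten_mid in the frame of stop_face between 0.098 and 0.104 m and z of batten_mid in the frame of stop_face between 0.012 and 0.019 m and angle between the y axis of batten and the y axis of stop_face, either way round below 0.03 rad and angle between the z axis of batten and the z axis of stop_face, either way round below 0.05 rad), for 0.2 s.
At the end, for the whole second after the job is handed in: pin home: its collar within 4 mm of the guide hole's mouth, upright within 0.1 rad; batten flat on the bed (height within 4 mm), side within 4 mm of the fence face and parallel to it within 0.03 rad, end within 4 mm of the stop face; both released and at rest (all of step 1 and all of step 2 and linear speed of each of pin, batten below 0.02 m/s); the robot touches nothing.
It fails at once if another thing on the table was moved by more than 30 mm (distance of any of awl, dog, offcut, tube1, tube2, tape, hammer from where it was at the start of the episode above 0.03 m).
It also fails if it takes over 69 s, if anything falls off the work surface, if the arm or the gripper's body presses on something with over 40 N, if the wrist force passes 120 N, or if a joint passes its speed limit or range.

## Robot

A 6-joint arm with a two-finger parallel gripper is mounted at the origin on the work surface. World frame = base frame: x ahead of the robot, y to its left, z up, the work surface at z = 0. Lengths are in m, angles in rad, forces in N, time in s.
With the tool pointing down it reaches from about 0.275 to 0.875 m from the base axis. Payload 12.5 kg.
Tool frame: the origin (TCP) lies at the very end of the fingers, on their centre line; the grasp point (between the pads) lies 19 mm behind it; z points along the fingers, y is the line along which they close (so a half turn about z gives the same grasp; the last joint's range is limited). The gripper opens to 85 mm and grips with 20 to 120 N. Pads are 22 mm wide; open, the fingers measure 114 mm over their backs; the gripper's body (76 mm by 85 mm) begins 54 mm behind the grasp point. The pads swing forward as they close: fully open they stand 13 mm farther back than shut.
Start: joints at [-1.314, 0.351, 1.652, -0, 1.139, -0.085], TCP at [0.184, -0.518, 0.231] pointing down, gripper open.
Joint ranges: [-2.75, 2.75], [-0.79, 2.1], [0.01, 2.65], [-1.57, 4.71], [0.07, 3.14], [-2.87, 2.87]. Speed limits (rad/s): [2.22, 2.22, 2.79, 3.14, 3.14, 3.14].

## Interface

Orientations are given as a 3x3 rotation matrix whose columns are the frame's x, y, z axes.
In Python, from bench import manip gives the robot as it stands. Calls block until the motion is done:
- manip.move_ptp(position, orientation): joint-space move of the TCP to a pose.
- manip.move_l(position, attitude=None, max_speed=0.15): straight line of the TCP; attitude=None keeps the orientation; max_speed is the mean speed in m/s.
- manip.move_j(angles): joint-space move.
- manip.set_gripper(opening, effort=None): opening from 0.0 (shut) to 1.0 (fully open); effort is the grip in N (None keeps the last); returns when the fingers have stopped.
- manip.dwell(seconds).
- manip.inverse_kinematics(position, orientation): joint angles nearest the present ones, or None.
- manip.grab_frame(name): name is "scene" or "top" or "wrist"; returns (picture, depth): 384x512x3 uint8, red, green, blue; 384x512 float32, m along the optical axis (not along the pixel's ray), 0 where there is no reading.
- manip.get_calibration(name): a dict with "camera_matrix" (3x3 intrinsics, pixels), "k1" (the pictures are not rectified: a ray, as slopes to the right and down, at radius r is drawn at 1 + k1 r^2 times it, then the intrinsics apply), "R" (3x3) and "t" (3): a world point X has camera coordinates R X + t. Camera axes: x right, y down, z forward; pixel columns grow to the right and rows downward; lengths in m; the calibration is good to about 2 mm. A picture is of the moment at which its call begins: read the wrist's pose just before it. get_calibration takes no time and is no camera call; for the wrist camera it gives the pose at the moment of the call.
A pose or a line that the arm cannot do raises manip.Unreachable and nothing moves.
- manip.sign_off(): hands the job in; it is judged then, once.
Trained networks look in the newest picture that a camera, given by its name, has taken for a name from the list of things; names that differ only in an ending like _2 or _b are one class to them, and where a whole thing is asked for, a point or a joint stands for the part that bears it (a point fixed in the world has none). Each returns a list of dicts, best first, with "confidence" (0 to 1); they miss things now and then, are a little off and sometimes report something else, mostly with a low value. They report only what shows in the picture. A call takes as long as a camera call. They do not tell look-alikes from the thing itself.
- manip.look_for(camera, name): "at" ([x, y, z] in m, in world coordinates, good to about 4 mm: the middle of the surface that is visible of it).
Readings, each from a call of its own:
- manip.current_time(): time.
- manip.current_qpos(): joint angles.
- manip.current_joint_vel(): joint speeds.
- manip.current_joint_torque(): joint torques, N m.
- manip.current_ee_pos(): TCP position.
- manip.current_tcp_rot(): TCP orientation.
- manip.current_force(): force on the tool from outside, world axes, zero at the start.
- manip.current_ft_torque(): the same for the moment, N m.
- manip.current_grip_width(): opening from 0.0 (shut) to 1.0 (fully open).
- manip.current_grip_force(): force on a finger pad.
Only numpy, scipy, OpenCV 4.12 (cv2) and the standard library are available. Lean on these libraries where they do the work, as an engineer would, in place of code of your own. Each camera call takes 0.05 s, during which the arm holds its last target. There are 200 camera calls.

## Working session

There is one attempt and no reset: what is moved stays moved. The work goes in short steps, each a Python script; the robot and the scene stay as the last script left them, time stands still between calls to the robot, and variables do not carry over. Pictures are saved under pics/ and viewed, at most 10 in all, crops included, and the job is handed in when it is done.

```bash
mkdir -p pics; ls; cat > h.py <<'E'
import numpy as np, cv2
from bench import manip as m
def unproj(cal,u,v,d):
    K=np.array(cal["camera_matrix"]);x=(u-K[0,2])/K[0,0];y=(v-K[1,2])/K[1,1]
    X=cv2.undistortPoints(np.array([[[u,v]]],float),K,np.array([cal["k1"],0,0,0,0.]))[0,0]
    return np.array(cal["R"]).T@(np.array([X[0]*d,X[1]*d,d])-np.array(cal["t"]))
def proj(cal,P):
    R=np.array(cal["R"]);p,_=cv2.projectPoints(np.array(P,float).reshape(-1,3),cv2.Rodrigues(R)[0],np.array(cal["t"],float),np.array(cal["camera_matrix"]),np.array([cal["k1"],0,0,0,0.]))
    return p[:,0]
def cloud(cal,d):
    h,w=d.shape;u,v=np.meshgrid(np.arange(w),np.arange(h))
    X=cv2.undistortPoints(np.stack([u,v],-1).reshape(-1,1,2).astype(float),np.array(cal["camera_matrix"]),np.array([cal["k1"],0,0,0,0.])).reshape(h,w,2)
    P=np.dstack([X[...,0]*d,X[...,1]*d,d])
    return (P-np.array(cal["t"]))@np.array(cal["R"])
def down(a): # tool z down, tool y along world angle a (fingers close along a)
    y=np.array([np.cos(a),np.sin(a),0]);z=np.array([0,0,-1.]);return np.stack([np.cross(y,z),y,z],1)
E
python3 - <<'E'
from h import *
for c in ("scene","top"):
    im,d=m.grab_frame(c);cal=m.get_calibration(c);np.savez(f"{c}.npz",im=im,d=d,**cal)
    cv2.imwrite(f"pics/{c}.png",cv2.resize(im[...,::-1],(800,600)))
    for n in ["saw","fence","rail_top","pin_guide","stop_face","pin","pin_collar","block","batten","batten_mid","awl","dog","offcut","tube1","tape","hammer"]:
        for r in m.look_for(c,n)[:3]:
            print(c,n,np.round(r["at"],3),round(r["confidence"],2),(proj(cal,r["at"])[0]*800/512).round())
print(m.current_time(),m.current_tcp_rot().round(2))
E
```

```text
pics
scene saw [0.619 0.3   0.196] 0.79 [601. 212.]
scene saw [ 0.381 -0.047  0.027] 0.43 [372. 278.]
scene fence [0.617 0.295 0.193] 0.73 [598. 213.]
scene rail_top [0.619 0.301 0.197] 0.58 [602. 211.]
scene pin_guide [0.684 0.049 0.067] 0.87 [492. 326.]
scene pin [ 0.857 -0.141  0.066] 0.83 [435. 427.]
scene pin [ 0.624 -0.209  0.086] 0.75 [330. 336.]
scene pin [ 0.335 -0.188  0.068] 0.55 [296. 265.]
scene pin_collar [ 0.852 -0.136  0.072] 0.82 [436. 421.]
scene pin_collar [ 0.626 -0.215  0.093] 0.75 [327. 334.]
scene pin_collar [ 0.682 -0.124  0.07 ] 0.66 [395. 350.]
scene block [ 0.656 -0.321  0.096] 0.74 [263. 361.]
scene block [ 0.648 -0.276  0.043] 0.65 [296. 378.]
scene batten [ 0.462 -0.289  0.027] 0.93 [262. 327.]
scene batten [0.619 0.298 0.199] 0.36 [601. 210.]
scene batten_mid [ 0.463 -0.287  0.026] 0.66 [264. 328.]
scene awl [ 0.652 -0.27   0.045] 0.46 [300. 377.]
scene dog [ 0.624 -0.216  0.093] 0.18 [326. 333.]
scene offcut [ 0.666 -0.464  0.015] 0.7 [174. 436.]
scene tube1 [ 0.74  -0.331  0.025] 0.92 [277. 436.]
scene tube1 [ 0.382 -0.044  0.028] 0.73 [374. 277.]
sce
[... 617 characters left out ...]
0.102] 0.61 [422. 255.]
top pin_collar [ 0.617 -0.212  0.114] 0.56 [478. 283.]
top pin_collar [ 0.842 -0.139  0.084] 0.52 [432. 159.]
top block [ 0.625 -0.249  0.047] 0.63 [494. 283.]
top batten [ 0.453 -0.28   0.031] 0.96 [512. 380.]
top batten_mid [ 0.452 -0.281  0.034] 0.84 [513. 381.]
top awl [ 0.645 -0.315  0.106] 0.55 [537. 267.]
top dog [ 0.624 -0.259  0.084] 0.6 [503. 281.]
top offcut [ 0.648 -0.464  0.024] 0.56 [608. 272.]
top tube1 [ 0.723 -0.325  0.03 ] 0.82 [533. 231.]
top tube1 [ 0.356 -0.038  0.027] 0.65 [377. 437.]
top tape [0.392 0.139 0.022] 0.81 [278. 416.]
top hammer [ 0.772 -0.084  0.024] 0.71 [401. 206.]
1.7 [[ 0.94  0.34 -0.  ]
 [ 0.34 -0.94  0.  ]
 [-0.   -0.   -1.  ]]
```

View pics/scene.png

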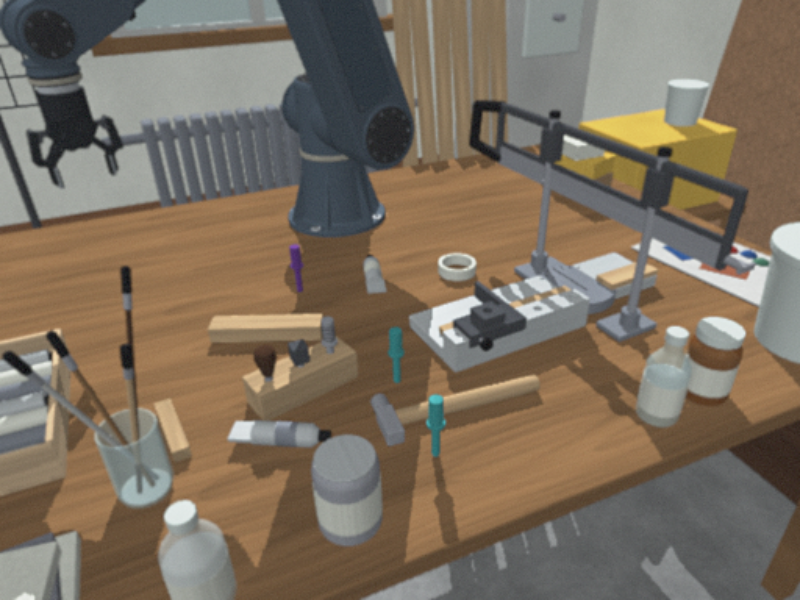

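View pics/top.png

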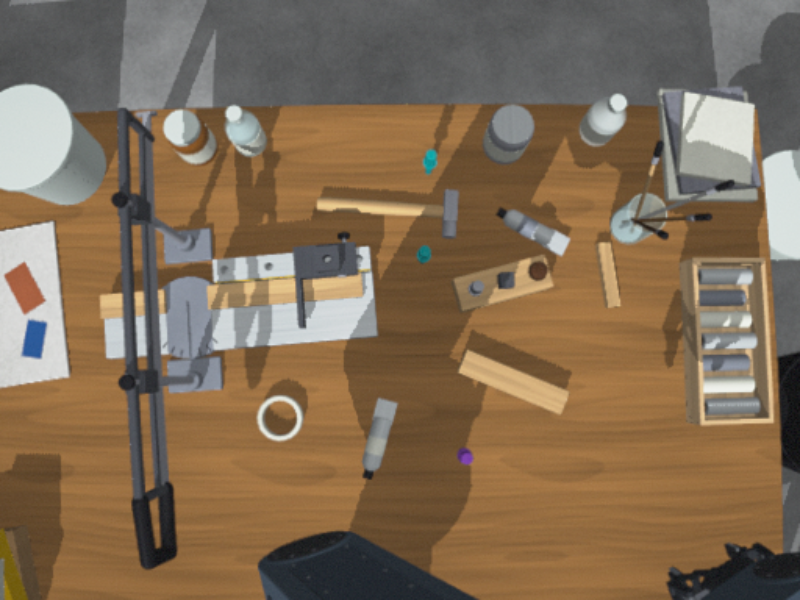

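The steel pin is the grey one at (478,285) in the top view, at the block's left end. It is grey like steel, it stands in the block, and it has a round grip. The purple one at (465,457) and the turquoise ones at (430,160) and (424,254) are decoys. The dog is at (507,280) and the awl at (538,270). The visible rail holes at (222,268) and (268,265) predict where the hidden one lies. Next I'll look at both places from close by.

```bash
python3 - <<'E'
from h import *
a=np.arctan2(0.34,-0.94)
for k,(x,y) in enumerate([(0.60,-0.24),(0.60,0.06)]):
    m.move_ptp([x,y,0.33],down(np.pi/2+0.08 if 0 else -np.pi/2))
    cal=m.get_calibration("wrist");im,d=m.grab_frame("wrist");np.savez(f"w{k}.npz",im=im,d=d,**cal)
    print(m.current_time(),m.current_qpos().round(2),(-np.array(cal["R"]).T@np.array(cal["t"])).round(3))
    if k==0:
        for n in("pin","pin_collar","block","dog"):
            for r in m.look_for("wrist",n)[:3]:print(n,np.round(r["at"],4),round(r["confidence"],2),proj(cal,r["at"])[0].round())
    else:
        for n in("pin_guide","stop_face"):
            for r in m.look_for("wrist",n)[:3]:print(n,np.round(r["at"],4),round(r["confidence"],2),proj(cal,r["at"])[0].round())
i0=np.load("w0.npz")["im"];i1=np.load("w1.npz")["im"]
cv2.imwrite("pics/w.png",cv2.resize(np.hstack([i0,i1])[...,::-1],(800,300)))
cv2.imwrite("pics/w1.png",cv2.resize(i1[...,::-1],(800,600),interpolation=cv2.INTER_CUBIC))
cv2.imwrite("pics/w0.png",cv2.resize(i0[...,::-1],(800,600),interpolation=cv2.INTER_CUBIC))
E
```

```text
3.6 [-0.45  0.46  1.25 -0.    1.43  1.12] [ 0.685 -0.24   0.473]
pin [ 0.3311 -0.1885  0.0781] 0.87 [227. 306.]
pin [ 0.68   -0.1273  0.0939] 0.82 [171. 105.]
pin [ 0.6187 -0.2092  0.1064] 0.7 [232. 152.]
pin_collar [ 0.683  -0.1254  0.0955] 0.93 [169. 103.]
pin_collar [ 0.6168 -0.2158  0.1103] 0.62 [237. 154.]
pin_collar [ 0.3325 -0.1873  0.0831] 0.6 [226. 308.]
block [ 0.6332 -0.257   0.0514] 0.63 [266. 136.]
block [ 0.46   -0.283   0.0297] 0.35 [278. 231.]
dog [ 0.6323 -0.2621  0.0886] 0.76 [270. 140.]
dog [ 0.6192 -0.2167  0.1107] 0.53 [238. 152.]
dog [0.6606 0.0552 0.0717] 0.45 [ 54. 121.]
5.0 [ 0.02  0.37  1.38 -0.    1.39  1.59] [0.686 0.06  0.474]
pin_guide [0.6644 0.0574 0.0697] 0.8 [256. 116.]
stop_face [0.6638 0.06   0.0707] 0.79 [254. 117.]
stop_face [ 0.634  -0.2421  0.0508] 0.69 [446. 137.]
stop_face [0.58   0.2892 0.0398] 0.62 [117. 169.]
```

View pics/w0.png

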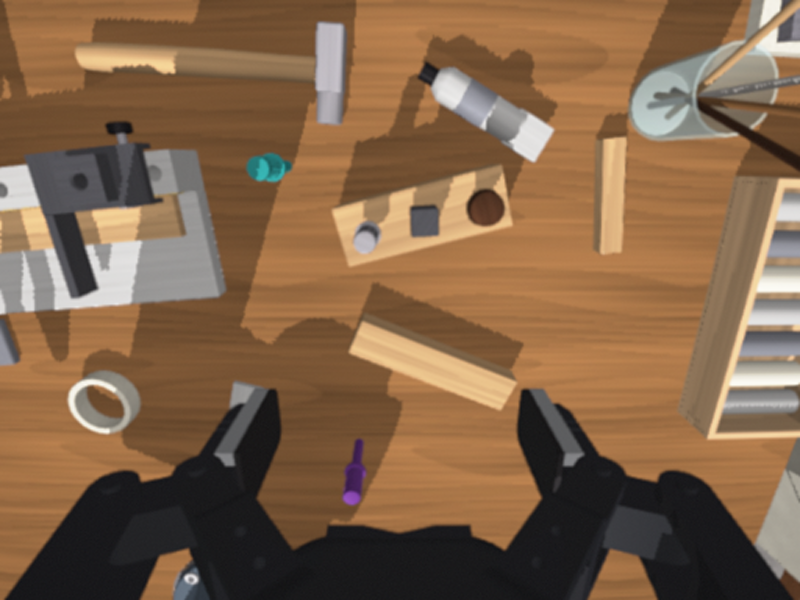

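View pics/w1.png

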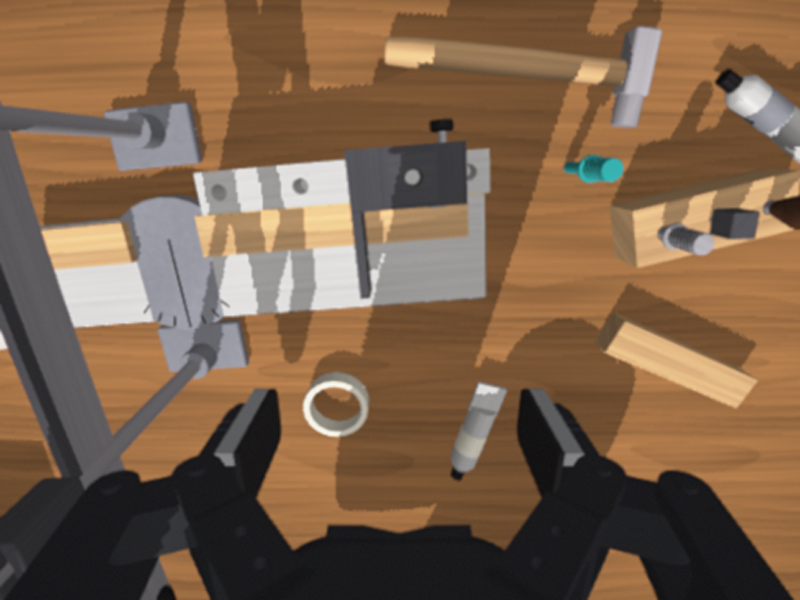

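w0 shows the grey steel pin at (367,228) and the dog at (424,220). w1 shows the guide hole at (412,177) and rail holes at (219,191), (300,186) and (470,171). Next I'll compute the geometry and make an enlarged crop of the block and the stop.

```bash
cat >> h.py <<'E'
def ray(cal,u,v,z):
    a=unproj(cal,u,v,.1);b=unproj(cal,u,v,1.);return a+(b-a)*(z-a[2])/(b[2]-a[2])
E
python3 - <<'E'
from h import *
s=512/800
f0=np.load("w0.npz");f1=np.load("w1.npz")
def blob(im,u,v,r=7):
    g=cv2.cvtColor(im,cv2.COLOR_RGB2GRAY).astype(float);u0,v0=int(round(u)),int(round(v))
    p=g[v0-r:v0+r+1,u0-r:u0+r+1];bg=np.median(np.r_[p[0],p[-1],p[:,0],p[:,-1]])
    w=np.abs(p-bg);w[w<.5*w[r-2:r+3,r-2:r+3].max()]=0
    vv,uu=np.mgrid[-r:r+1,-r:r+1];return u0+(w*uu).sum()/w.sum(),v0+(w*vv).sum()/w.sum()
for n,u,v,z in(("h1",219,191,.058),("h2",300,186,.058),("h4",470,171,.058),("guide",412,177,.088)):
    print(n,ray(f1,u*s,v*s,z).round(4),ray(f1,*blob(f1["im"],u*s,v*s),z).round(4))
for f in(f0,f1):
    P=cloud(f,f["d"]).reshape(-1,3)
    q=P[(P[:,2]>.098)&(P[:,2]<.125)&(np.hypot(P[:,0]-.617,P[:,1]+.214)<.025)];print("pin",len(q),q.mean(0).round(4),q.min(0).round(4),q.max(0).round(4))
    q=P[(P[:,2]>.044)&(P[:,2]<.056)&(np.abs(P[:,0]-.633)<.08)&(np.abs(P[:,1]+.257)<.12)];r=cv2.minAreaRect((q[:,:2]*1000).astype(np.float32));print("block",len(q),r)
    q=P[(P[:,2]>.024)&(P[:,2]<.036)&(np.abs(P[:,0]-.455)<.09)&(np.abs(P[:,1]+.283)<.14)];r=cv2.minAreaRect((q[:,:2]*1000).astype(np.float32));print("batten",len(q),r,q[:,2].mean())
P=cloud(f1,f1["d"]);z=P[...,2]
# fence front face/bed: bed corner pixels
for n,u,v,zz in(("bedR-front",486,297,.025),("bed front L",62,328,.025),("railR back",489,150,.058),("railL back",195,173,.058),("armtip+y",361,297,.070),("armtip-y",370,296,.07),("strip front L",200,256,.037),("strip front R",468,236,.037)):print(n,ray(f1,u*s,v*s,zz).round(4))
c0=cv2.resize(f0["im"][95:180,200:340,::-1],(560,340),interpolation=cv2.INTER_CUBIC)
c1=cv2.resize(f1["im"][80:200,120:320,::-1],(800,480),interpolation=cv2.INTER_CUBIC)[:260]
c=np.zeros((600,800,3),np.uint8);c[:340,:560]=c0;c[340:]=c1
cv2.imwrite("pics/crop.png",c)
E
```

```text
h1 [0.6564 0.2319 0.058 ] [0.6563 0.2329 0.058 ]
h2 [0.6604 0.1532 0.058 ] [0.6607 0.1541 0.058 ]
h4 [ 0.6738 -0.0083  0.058 ] [ 0.674  -0.0029  0.058 ]
guide [0.6695 0.0474 0.088 ] [0.67   0.0478 0.088 ]
pin 189 [ 0.6171 -0.2103  0.1105] [ 0.607  -0.2197  0.0981] [ 0.6263 -0.2006  0.1138]
block 3153 ((629.8519897460938, -263.3106689453125), (60.3066291809082, 170.62147521972656), 14.413060188293457)
batten 2462 ((452.7824401855469, -281.1158142089844), (200.5933837890625, 44.81492233276367), 66.71726989746094) 0.030893871066632758
pin 240 [ 0.6167 -0.207   0.1092] [ 0.6059 -0.2188  0.098 ] [ 0.6261 -0.1998  0.1138]
block 2768 ((628.9802856445312, -263.3753662109375), (61.940921783447266, 172.95567321777344), 14.397781372070312)
batten 2224 ((452.4612731933594, -281.56781005859375), (202.0200653076172, 45.44648742675781), 66.7388687133789) 0.03142153957044931
bedR-front [ 0.5376 -0.0388  0.025 ]
bed front L [0.5002 0.4561 0.025 ]
railR back [ 0.6926 -0.0251  0.058 ]
railL back [0.6733 0.2529 0.058 ]
armtip+y [0.5526 0.0971 0.07  ]
armtip-y [0.5537 0.088  0.07  ]
strip front L [0.588  0.2702 0.037 ]
strip front R [ 0.6083 -0.013   0.037 ]
```

View pics/crop.png

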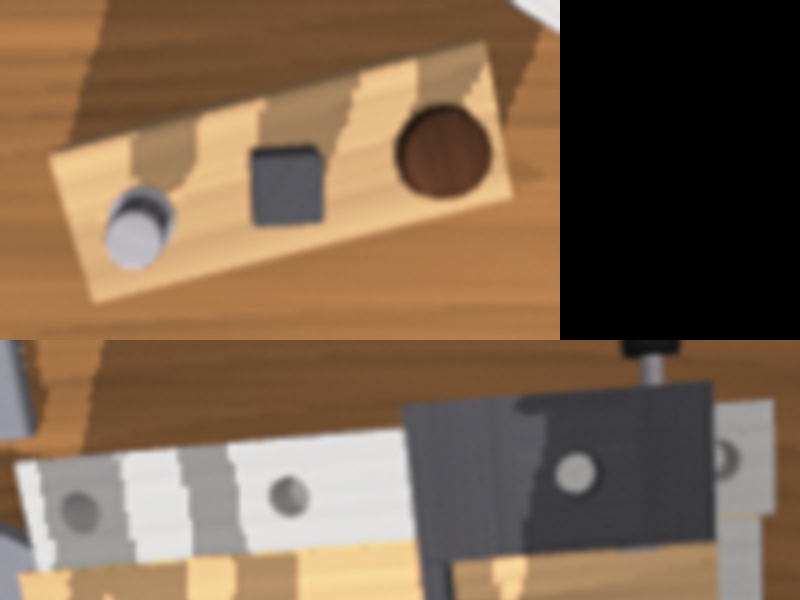

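The crop confirms it: the grey round-gripped steel pin stands at the block's left end, next to the square dog. The hidden hole should be about 26 mm towards +y. Next I'll pick the pin.

```bash
python3 - <<'E'
from h import *
A=np.radians(14.4)
best=min((down(A+k*np.pi) for k in(0,1)),key=lambda R:abs((q:=m.inverse_kinematics([.6165,-.2095,.16],R))[5]) if m.inverse_kinematics([.6165,-.2095,.16],R) is not None else 99)
p=np.array([.6165,-.2095,0])
m.move_ptp(p+[0,0,.17],best);print(m.current_qpos().round(2))
m.set_gripper(0.6,60)
m.move_l(p+[0,0,.079],max_speed=.12)
print(m.current_force().round(1))
m.set_gripper(0,60)
print(m.current_grip_width(),m.current_grip_force(),m.current_force().round(1),m.current_ee_pos().round(4))
m.move_l(p+[0,0,.20],max_speed=.12)
print(m.current_grip_width(),m.current_grip_force(),m.current_force().round(1),m.current_time())
m.grab_frame("scene")
cal=m.get_calibration("wrist");im,d=m.grab_frame("wrist")
cv2.imwrite("pics/g.png",cv2.resize(im[...,::-1],(800,600)))
E
```

```text
[-0.4   0.59  1.43  0.    1.12 -0.65]
[ 0.9  0.7 -1.1]
0.21511259375204156 58.53728234767914 [-2.5 -0.6  6.3] [ 0.6166 -0.2097  0.0797]
0.2137513954549165 58.54198157787323 [-0.4  0.3 -1.6] 9.925
```

View pics/g.png

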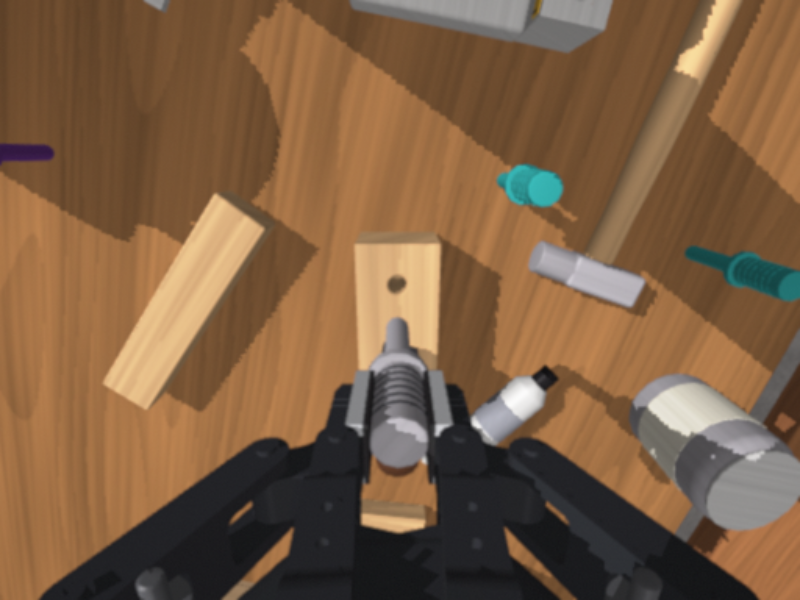

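The pin is gripped straight, with its grip at (400,445) and its nose at (397,325). Next I'll insert it in the guide.

```bash
cat >> h.py <<'E'
TH=0.072
XD=np.array([np.cos(TH),np.sin(TH),0]);YD=np.array([-np.sin(TH),np.cos(TH),0]);Z=np.array([0,0,1.])
def avgF(n=3):
    F=[]
    for _ in range(n): F.append(m.current_force()); m.dwell(.02)
    return np.mean(F,0)
E
python3 - <<'E'
from h import *
G=np.array([.669,.0476,0])
c=[]
for k in(0,1):
    R=down(TH+np.pi/2+k*np.pi);q=m.inverse_kinematics(G+[0,0,.2],R)
    if q is not None:c.append((np.abs(q-m.current_qpos()).max(),k,R))
R=min(c,key=lambda t:t[0])[2]
m.move_ptp(G+[0,0,.2],R);F0=avgF(5);print(F0.round(2),m.current_qpos().round(2))
cal=m.get_calibration("wrist");im,d=m.grab_frame("wrist");cv2.imwrite("pics/pre.png",cv2.resize(im[60:,100:400][...,::-1],(600,648))[:600])
m.move_l(G+[0,0,.172],max_speed=.1)
z=.172
while z>.125:
    z-=.003;m.move_l(G+[0,0,z],max_speed=.05);F=avgF(1)-F0
    print(round(z,4),F.round(1),m.current_ee_pos().round(4))
    if F[2]>5 or np.hypot(F[0],F[1])>10:break
print(m.current_time())
E
```

```text
[ 0.06 -0.09 -1.41] [-0.    0.6   1.34 -0.    1.2  -1.64]
0.169 [-0.1 -0.7  0.7] [0.6691 0.0476 0.1693]
0.166 [-0.8 -0.1  0. ] [0.6689 0.0476 0.1659]
0.163 [-0.6  0.5 -1.1] [0.6689 0.0476 0.1628]
0.16 [-1.  -0.8 -0.6] [0.6689 0.0476 0.1598]
0.157 [ 0.  -0.2 -0.6] [0.6689 0.0476 0.1568]
0.154 [ 0.1  0.9 -0. ] [0.6689 0.0476 0.1538]
0.151 [0.7 0.3 0.1] [0.669  0.0476 0.1508]
0.148 [0.  0.6 0.2] [0.669  0.0476 0.1478]
0.145 [ 0.3 -0.  -0.2] [0.669  0.0476 0.1448]
0.142 [-0.2 -0.2 -1. ] [0.669  0.0476 0.1418]
0.139 [-0.4 -0.   0.4] [0.6689 0.0477 0.1388]
0.136 [-0.7  0.2 -1.4] [0.669  0.0476 0.1358]
0.133 [-0.1 -0.2 -1.6] [0.6689 0.0476 0.1328]
0.13 [-0.9 -0.7  0.6] [0.669  0.0475 0.13  ]
0.127 [-4.3 -0.8 17.3] [0.6698 0.0476 0.1293]
15.6167
```

The pin is in the guide and standing on the rail. Next I'll slide with a light press.

```bash
python3 - <<'E'
from h import *
F0=np.array([.06,-.09,-1.41]);zc=.1293
P=np.array([.6695,.0476,0]);s=0;ok=0
m.move_l(P+[0,0,zc-.0008],max_speed=.05)
while s<.048:
    s+=.002;m.move_l(P+s*YD+[0,0,zc-.0008],max_speed=.04)
    F=avgF(1)-F0;e=m.current_ee_pos();l=(e-P)@YD
    print(round(s,4),F.round(1),round(l,4),e[2].round(4))
    if s>.012 and F[2]<2 :
        # probe down
        m.move_l(P+s*YD+[0,0,zc-.003],max_speed=.05);F=avgF(1)-F0;e=m.current_ee_pos();print(" probe",F.round(1),e.round(4))
        if e[2]<zc-.002: ok=1;break
    if np.hypot(F[0],F[1])>25: break
if ok:
    z=zc-.003
    while z>zc-.031:
        z-=.0025;m.move_l(P+s*YD+[0,0,z],max_speed=.05);F=avgF(1)-F0
        print("d",round(z,4),F.round(1),m.current_ee_pos().round(4))
        if F[2]>15 or np.hypot(F[0],F[1])>25:break
print(m.current_time())
E
```

```text
0.002 [-5.4 -3.4 11.6] 0.0014 0.1296
0.004 [-3.7 -3.2 10.6] 0.0033 0.1296
0.006 [-3.7 -3.7 11.1] 0.0053 0.1296
0.008 [-3.9 -4.4 12. ] 0.0073 0.1296
0.01 [-4.3 -3.7 11. ] 0.0093 0.1296
0.012 [-3.8 -4.4 11.6] 0.0113 0.1296
0.014 [-5.  -3.7 11.2] 0.0133 0.1296
0.016 [-4.6 -4.4 11.7] 0.0153 0.1296
0.018 [-5.  -4.2 11.1] 0.0173 0.1296
0.02 [-3.4  2.9  6.5] 0.0207 0.1288
0.022 [-2.5  1.8  1.5] 0.0223 0.1281
 probe [-3.   7.6 -1.6] [0.6674 0.0706 0.1257]
d 0.1238 [-2.2  7.8 -5.1] [0.6671 0.071  0.1223]
d 0.1213 [-3.   9.1 -0.3] [0.6673 0.0711 0.1205]
d 0.1188 [-3.9  8.9  2.9] [0.6674 0.0711 0.1183]
d 0.1163 [-5.  11.1  3.2] [0.6675 0.0712 0.1161]
d 0.1138 [-4.3  9.4  4.9] [0.6675 0.0712 0.1137]
d 0.1113 [-4.   9.5  5.3] [0.6675 0.0713 0.1112]
d 0.1088 [-4.4  9.6  4.3] [0.6675 0.0713 0.1087]
d 0.1063 [-4.2 10.2  4.8] [0.6675 0.0713 0.1062]
d 0.1038 [-4.8 10.1  4.7] [0.6675 0.0713 0.1037]
d 0.1013 [-7.1 10.1 12.5] [0.6677 0.0714 0.1021]
d 0.0988 [-11.1   9.8  24.2] [0.6685 0.0712 0.1015]
22.0
```

It dropped and is home (28 mm down, about 24 N on the collar). Next I'll release it and check.

```bash
python3 - <<'E'
from h import *
R=m.current_tcp_rot()
m.move_l([.6668,.0725,.1012],max_speed=.05);print((avgF()-[.06,-.09,-1.41]).round(1),m.current_ee_pos().round(4))
m.set_gripper(0.5);print(m.current_ee_pos().round(4),m.current_force().round(1))
m.move_l([.6668,.0725,.25],max_speed=.2)
m.move_ptp([.585,.06,.33],down(-np.pi/2+TH) if 0 else R)
cal=m.get_calibration("wrist");im,d=m.grab_frame("wrist");np.savez("w2.npz",im=im,d=d,**cal)
P=cloud(cal,d).reshape(-1,3);q=P[(P[:,2]>.115)&(P[:,2]<.16)&(np.hypot(P[:,0]-.667,P[:,1]-.073)<.03)]
print("pin top",len(q),q[:,:].mean(0).round(4),np.percentile(q[:,2],[50,90,98]).round(4))
for z0,z1,n in((.065,.075,"arm"),):
    q=P[(P[:,2]>z0)&(P[:,2]<z1)&(P[:,0]<.60)&(P[:,0]>.53)&(abs(P[:,1]-.12)<.04)];print(n,len(q),cv2.minAreaRect((q[:,:2]*1000).astype(np.float32)))
q=P[(P[:,2]>.033)&(P[:,2]<.041)&(P[:,0]<.66)&(P[:,0]>.57)&(P[:,1]<.24)&(P[:,1]>0)]
xs=[]
for y in np.arange(.14,.24,.01):
    k=q[abs(q[:,1]-y)<.004];xs.append((y,k[:,0].min()) if len(k)>5 else None)
print([tuple(np.round(x,4)) for x in xs if x])
im=cv2.resize(im[...,::-1],(800,600),interpolation=cv2.INTER_CUBIC)
cv2.imwrite("pics/w2.png",im);print(m.current_time())
E
```

```text
[-2.5  1.6  8.9] [0.6673 0.0724 0.1016]
[0.6668 0.0723 0.1008] [ 0.1  0.4 -0.3]
pin top 212 [0.6643 0.0718 0.1303] [0.1332 0.1344 0.1349]
arm 238 ((574.353759765625, 119.73300170898438), (50.526100158691406, 10.216565132141113), 4.153135299682617)
[(np.float64(0.14), np.float64(0.5965)), (np.float64(0.15), np.float64(0.5954)), (np.float64(0.16), np.float64(0.5946)), (np.float64(0.17), np.float64(0.5943)), (np.float64(0.18), np.float64(0.5933)), (np.float64(0.19), np.float64(0.5925)), (np.float64(0.2), np.float64(0.5918)), (np.float64(0.21), np.float64(0.5911)), (np.float64(0.22), np.float64(0.5903)), (np.float64(0.23), np.float64(0.5897))]
24.1333
```

View pics/w2.png

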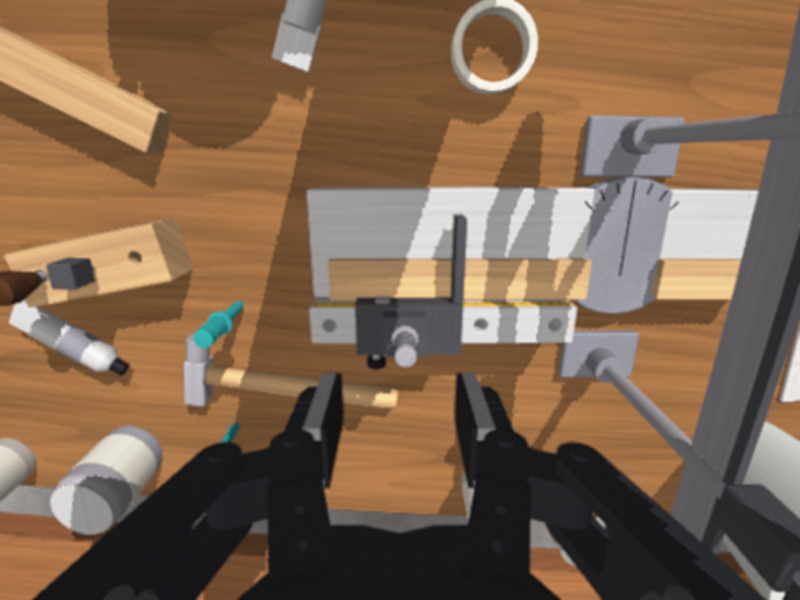

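The pin is home: its grip top is at z = 0.133 at (405,350), with the stop arm at (459,260). Next is the batten, gripped 40 mm off-centre towards its stop end.

```bash
sed -i 's/^TH=.*/TH=0.073/' h.py; python3 - <<'E'
from h import *
a0=np.radians(66.72);g=np.array([.4526-.04*np.cos(a0),-.2813-.04*np.sin(a0),0])
F=np.array([.5972,.127,0]);T=F-.022*XD+.06*YD
best=None
for k in(0,1):
    Rp=down(a0-np.pi/2+k*np.pi);Rl=down(TH+k*np.pi)
    q=m.inverse_kinematics(g+.1*Z,Rp);q2=m.inverse_kinematics(T+.1*Z,Rl)
    print(k,q,q2)
    if q is None or q2 is None: continue
    c=max(abs(q[5]),abs(q2[5]))
    if best is None or c<best[0]:best=(c,Rp,Rl,k)
_,Rp,Rl,k=best
m.move_ptp(g+.15*Z,Rp);m.set_gripper(.85,60)
m.move_l(g+.0155*Z,max_speed=.15);print(avgF().round(1))
m.set_gripper(0,60);print(m.current_grip_width(),m.current_grip_force(),m.current_force().round(1))
m.move_l(g+.2*Z,max_speed=.15);print(m.current_grip_width(),avgF().round(1))
m.move_ptp(np.array([.51,-.06,.2]),Rl)
m.move_l(np.array([.55,.0,.115]),max_speed=.15)
cal=m.get_calibration("wrist");im,d=m.grab_frame("wrist");np.savez("w3.npz",im=im,d=d,**cal)
cv2.imwrite("pics/w3.png",cv2.resize(im[...,::-1],(800,600)))
print(T,k,m.current_time(),avgF().round(1),m.current_ft_torque().round(2))
E
```

```text
0 [-7.15528706e-01  5.06920425e-01  1.78567009e+00 -4.44089210e-16
  8.49002141e-01 -3.09216056e-01] [ 2.36200504e-01  5.97069252e-01  1.62199792e+00 -4.44089210e-16
  9.22525477e-01  1.63200504e-01]
1 [-7.15528706e-01  5.06920425e-01  1.78567009e+00 -4.44089210e-16
  8.49002141e-01  2.83237660e+00] None
[-0.1 -0.  -0.2]
0.49286752815456397 61.80655360221863 [-0.9  1.6  7.6]
0.49462166401142516 [ 0.  -0.3 -1.8]
[0.57088248 0.18523563 0.        ] 0 31.075 [-0.  -0.2 -1.7] [-0.09  0.   -0.03]
```

View pics/w3.png

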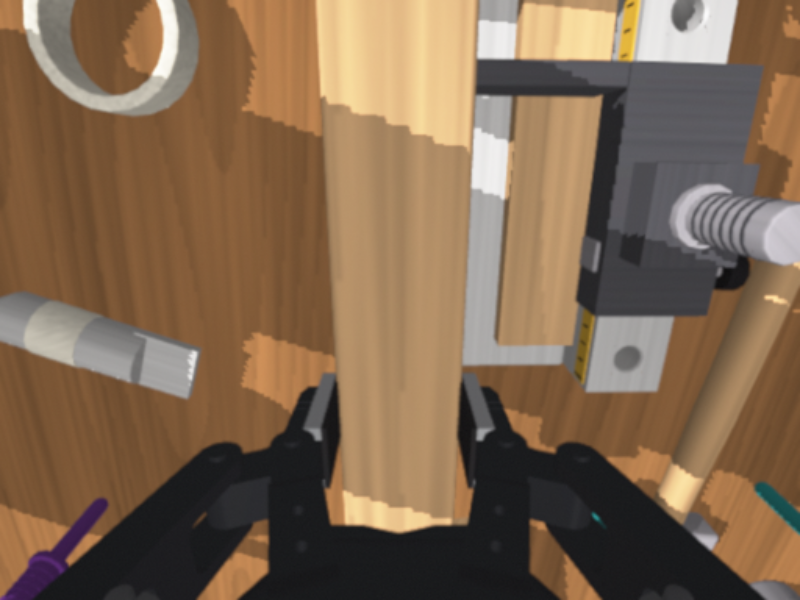

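The batten is held straight, and the pin's collar sits on the block at (690,215). Next I'll place it.

```bash
python3 - <<'E'
from h import *
T=np.array([.57088,.18524,0]);F0=avgF(5)
Q=T-.006*XD+.007*YD
m.move_l(Q+.115*Z,max_speed=.13)
m.move_l(Q+.048*Z,max_speed=.1);print((avgF()-F0).round(1))
z=.048
while z>.033:
    z-=.001;m.move_l(Q+z*Z,max_speed=.05);F=avgF(2)-F0
    if F[2]>4 or np.hypot(F[0],F[1])>8:break
print("down",z,F.round(1),m.current_ee_pos().round(4))
z+=.0003
def push(Q,D,n,lim):
    for i in range(n):
        Q=Q+.001*D;m.move_l(Q+z*Z,max_speed=.04);F=avgF(2)-F0
        print(i,"along",round(F@D,1),F.round(1),m.current_ee_pos().round(4))
        if F@D<-lim:break
    return Q
Q=push(Q,XD,12,7)
Q=push(Q,-YD,14,8)
print(m.current_time(),Q)
E
```

```text
[ 0.   0.6 -0. ]
down 0.040999999999999995 [-2.1 -0.4  7. ] [0.5645 0.1918 0.0414]
0 along -2.1 [-2.1 -0.2  4.9] [0.5655 0.1919 0.0414]
1 along -4.1 [-4.1 -0.2  7.4] [0.5661 0.192  0.0414]
2 along -3.6 [-3.7  0.1  7.1] [0.5671 0.192  0.0415]
3 along -4.4 [-4.4 -0.1  6.9] [0.568  0.1921 0.0414]
4 along -4.7 [-4.7 -0.   7.6] [0.5691 0.1922 0.0415]
5 along -3.9 [-3.9  0.1  7.1] [0.5701 0.1923 0.0415]
6 along -5.8 [-5.8 -0.2  8.2] [0.5709 0.1924 0.0414]
7 along -10.6 [-10.6  -0.3  12.8] [0.571  0.1924 0.0414]
0 along -6.6 [-11.1   5.8  11.8] [0.571  0.1922 0.0414]
1 along -10.4 [-11.3   9.6  10.9] [0.571  0.1917 0.0415]
38.525 [0.57251    0.19037255 0.        ]
```

The y reaction so far may be only friction. I'll relieve the press a little and continue.

```bash
python3 - <<'E'
from h import *
F0=np.array([0,-.2,-1.7]);z=.0418
Q=np.array([.57251,.19037,0])-.0008*XD
for i in range(14):
    Q=Q-.001*YD;m.move_l(Q+z*Z,max_speed=.04);F=avgF(2)-F0;e=m.current_ee_pos()
    print(i,F.round(1),e.round(4))
    if -F@-YD>9 and i>0:break
# light final fence push
for i in range(3):
    if -(F@XD)>6:break
    Q=Q+.0005*XD;m.move_l(Q+z*Z,max_speed=.04);F=avgF(2)-F0
    print("x",F.round(1),m.current_ee_pos().round(4))
print(m.current_time())
E
```

```text
0 [-4.8  3.3  3.3] [0.5712 0.1895 0.0415]
1 [-5.5  3.4  3.4] [0.5712 0.1885 0.0415]
2 [-5.7  4.5  4.2] [0.5713 0.1876 0.0415]
3 [-4.9  3.6  3.1] [0.5714 0.1866 0.0415]
4 [-5.1  4.5  4.1] [0.5714 0.1856 0.0415]
5 [-5.1  5.4  3.7] [0.5715 0.1847 0.0415]
6 [-5.8  8.9  2.7] [0.5715 0.1843 0.0415]
x [-8.   8.5  4.7] [0.5716 0.1843 0.0415]
40.7917
```

```bash
python3 - <<'E'
from h import *
e=m.current_ee_pos();m.move_l([e[0]+.0002,e[1]-.0003,.0416],max_speed=.04);print(avgF().round(1))
m.set_gripper(.85);print(avgF().round(1))
m.move_l([e[0],e[1],.14],max_speed=.12)
m.move_l([.50,.12,.33],max_speed=.25)
cal=m.get_calibration("wrist");im,d=m.grab_frame("wrist")
m.look_for("wrist","pin")
P=cloud(cal,d).reshape(-1,3);q=P[(P[:,2]>.048)&(P[:,2]<.061)&(P[:,0]>.53)&(P[:,0]<.60)&(P[:,1]>.135)&(P[:,1]<.36)]
r=cv2.minAreaRect((q[:,:2]*1000).astype(np.float32));print(len(q),r,np.median(q[:,2]))
for y in np.arange(.14,.33,.03):
    k=q[abs(q[:,1]-y)<.006]; print(round(y,2),len(k),(k[:,0].min().round(4),k[:,0].max().round(4),np.median(k[:,2]).round(4)) if len(k) else "")
q=P[(P[:,2]>.115)&(P[:,2]<.16)&(np.hypot(P[:,0]-.667,P[:,1]-.073)<.03)];print("pin top",len(q),q.mean(0).round(4),np.percentile(q[:,2],[50,90]).round(4))
cv2.imwrite("pics/w4.png",cv2.resize(im[...,::-1],(800,600),interpolation=cv2.INTER_CUBIC));print(m.current_time())
E
```

```text
[-4.   5.8  2.3]
[ 0.3 -0.6  0.2]
4296 ((568.4382934570312, 229.04440307617188), (45.03084182739258, 189.69052124023438), 3.872767686843872) 0.05593004836453969
0.14 208 (np.float64(0.552), np.float64(0.597), np.float64(0.0558))
0.17 234 (np.float64(0.5499), np.float64(0.5942), np.float64(0.056))
0.2 255 (np.float64(0.5479), np.float64(0.5926), np.float64(0.0562))
0.23 272 (np.float64(0.5458), np.float64(0.5907), np.float64(0.056))
0.26 297 (np.float64(0.5435), np.float64(0.5885), np.float64(0.0559))
0.29 309 (np.float64(0.5415), np.float64(0.5851), np.float64(0.0558))
0.32 260 (np.float64(0.5398), np.float64(0.5836), np.float64(0.0559))
pin top 239 [0.6649 0.0737 0.1297] [0.1332 0.1348]
43.6083
```

View pics/w4.png

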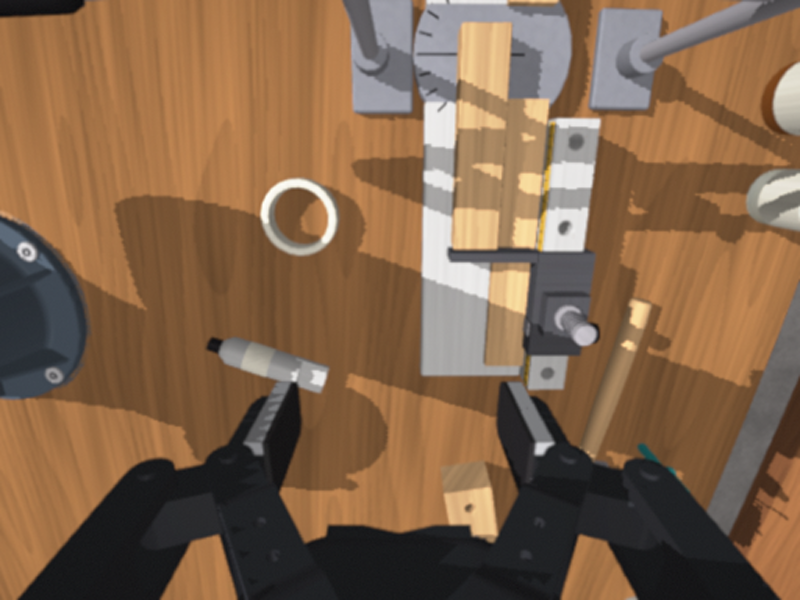

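The batten lies flat between the fence (508,170) and the stop arm (490,252). It is parallel within about 0.005 rad, its top is at z = 0.056, and the pin at (575,325) is still home. The gripper is clear, so I'm handing in.

```bash
python3 -c "
from bench import manip as m
print(m.sign_off(),m.current_time())"
```

```text
the job is handed in; nothing more can be done
the job is handed in; nothing more can be done
```

I handed the job in at about 44 s of the 69 s allowed: the pin is fully home on its collar, and the batten lies flat against the fence and the stop; no verdict came back.

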